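Load the hardness reference set into its sample holders

ROBOT

A 6-joint arm with a two-finger parallel gripper is mounted at the origin on a cart in front of the work surface, level with it; the furniture and walls round the work are solid. World frame = base frame: x ahead of the robot, y to its left, z up, the work surface at z = 0. Lengths are in m, angles in rad, forces in N, time in s.
With the tool pointing down it reaches from about 0.275 to 0.875 m from the base axis. Payload 12.5 kg.
Tool frame: the origin (TCP) lies midway between the tips of the shut fingers; the grasp point (between the pads) lies 19 mm behind it; z points along the fingers, y is the line along which they close (so a half turn about z gives the same grasp; the last joint's range is limited). The gripper opens to 85 mm and grips with 20 to 120 N. Pads are 22 mm wide; open, the fingers measure 114 mm over their backs; the gripper's body (76 mm by 85 mm) begins 54 mm behind the grasp point. The pads swing forward as they close: fully open they stand 13 mm farther back than shut.
Start: joints at [-1.209, 0.351, 1.652, -0, 1.139, -0.085], TCP at [0.238, -0.496, 0.231] pointing down, gripper open.
Joint ranges: [-2.75, 2.75], [-0.79, 2.1], [0.01, 2.65], [-1.57, 4.71], [0.07, 3.14], [-2.87, 2.87]. Speed limits (rad/s): [2.22, 2.22, 2.79, 3.14, 3.14, 3.14].

INTERFACE

Orientations are given as a rotation vector (axis times angle).
In Python, from cell import ctrl, vision gives the robot as it stands. Calls block until the motion is done:
- ctrl.movep(position, orientation): joint-space move of the TCP to a pose.
- ctrl.movel(position, rot=None, velocity=0.15, threshold=None): straight line of the TCP; rot=None keeps the orientation; velocity is the mean speed in m/s. With threshold (N) it stops when the force on the tool has changed by that much, and returns True; else False.
- ctrl.move_j(angles): joint-space move.
- ctrl.gripper_to(opening, grasp_force=None): finger opening in m; grasp_force is the grip in N (None keeps the last); returns when the fingers have stopped.
- ctrl.sleep(seconds).
- ctrl.inverse_kinematics(position, orientation): joint angles nearest the present ones, or None.
- ctrl.state(): the state.
- vision.capture(name): name is "side" or "top" or "wrist"; returns a dict with "frame" (384x512x3 uint8, blue, green, red), "mtx" (3x3 intrinsics, pixels), "position" and "rotation" of the camera in the world. Camera axes: x right, y down, z forward; pixel columns grow to the right and rows downward; lengths in m; the calibration is good to about 2 mm. The wrist camera is an equidistant fisheye: a pixel r from the principal point sees the ray r / f radians off the axis. A picture is of the moment at which its call begins. There is no depth.
A pose or a line that the arm cannot do raises ctrl.Unreachable and nothing moves.
- ctrl.finish_job(): hands the job in; it is judged then, once.
The state is a dict: "t": time; "q": joint angles; "qd": joint speeds; "tau": joint torques, N m; "eef_pos": TCP position; "orientation": TCP orientation; "contact_force": force on the tool from outside, world axes, zero at the start; "ft_torque": the same for the moment, N m; "grip_width": finger opening in m; "grip_force": force on a finger pad.
Only numpy, scipy, OpenCV 4.12 (cv2) and the standard library are available. Lean on these libraries where they do the work, as an engineer would, in place of code of your own. Each camera call takes 0.05 s, during which the arm holds its last target. There are 200 camera calls.

TASK

Load the hardness tester's daily check set: put each of the four steel pieces lying on the mat into the sample holder made for it - the large disc into the large round nest, the small disc into the small round nest, the rectangular block lengthwise into the oblong nest, and the round bar lengthwise into the pair of vees. Each must lie fully down and level in its holder; set the pieces down, do not drop them, and do not disturb the jar or the green specimen.

Things in the scene. Friction and masses are not known exactly. Their poses are not given: they have to be found in the camera images.
- large_disc: The larger plain steel disc, lying flat: 62 mm diameter, 12 mm thick, 0.28 kg. Origin: centre of its underside; z up. The four pieces lie on a flat dark mat, 2.5 mm above the bench top (z = 0); which piece lies where changes.
- small_disc: The smaller plain steel disc, lying flat: 50 mm diameter, 12 mm thick, 0.18 kg. Origin: centre of its underside; z up.
- ref_block: Plain flat steel block lying flat, 35 mm (its x) by 60 mm (its y) by 10 mm high, 0.16 kg. Origin: centre of its underside; z up.
- test_bar: Round steel bar lying down, 15 mm diameter, 75 mm long along its y, 14 mm high over a ground flat, 0.12 kg. Origin: at mid-length on its underside as it lies at the start (7 mm below the middle of its section); z up at the start.
- holder_large: Large disc's holder: grey metal plate 96 x 96 x 8 mm, fixed to the bench. Origin: centre of the plate's underside, x and y along its edges, z up; turned up to 0.25 rad. On the plate, four black wall segments 7 mm high at the diagonals round a dark 70 mm round pad; inner faces flare 5 mm outward to the top. Finger gaps of 32 mm along x and y, open to the edge. The holders' places change.
- holder_small: Small disc's holder: plate, origin and axes as holder_large. On it, four walls of slippery black plastic, 7 mm high, at the diagonals round a dark 57 mm round pad; inner faces flare 5 mm outward to the top, so that a piece let go somewhat off centre slides down. Finger gaps of 30 mm along x and y, open to the plate's edge.
- holder_block: Block's holder: plate, origin and axes as holder_large. On it, black walls 7 mm high at the four corners of a dark oblong pad, 42 mm along x by 67 mm along y, flaring 5 mm outward to the top; the block's length lies along y. In the middle of each long side (+x and -x) a finger gap of 37 mm, open to the plate's edge.
- holder_bar: Round bar's holder: plate, origin and axes as holder_large. On it, two black vee supports 14 mm long with middles at y = +27 and -27 mm; the bar lies across both, along y. Right-angled vees, 32 mm wide at the top, 26 mm above the origin; apex at 10 mm. The seated bar's underside is about 14 mm, its top 28 mm above the origin. 40 mm gap for fingers between the vees.
- jar: Bystander: white plastic jar with a blue screw lid, 50 mm diameter, 52 mm high, loose on the mat. Origin: centre of its underside. Leave it where it is.
- specimen: Bystander: short green resin cylinder with a polished metal patch on top, 30 mm diameter, 15 mm high, loose on the bench beyond the mat. Origin: centre of its underside. Leave it where it is.

How it is judged:
At the end, for the whole second after the job is handed in: Every piece rests in its own holder, level within 0.05 rad, at rest. Above the holder's origin: discs, block < 9.5 mm, bar < 18 mm. Off its centre: discs < 9 mm, block < 10 mm, bar < 13 mm. Block and bar lengthwise within 0.25 rad (horizontal distance between large_disc and holder_large below 0.009 m and z of large_disc in the frame of holder_large below 0.0095 m and linear speed of each of large_disc, small_disc, ref_block, test_bar below 0.02 m/s and angle between each of large_disc, small_disc, ref_block's own z axis and vertical below 0.05 rad and horizontal distance between small_disc and holder_small below 0.009 m and z of small_disc in the frame of holder_small below 0.0095 m and horizontal distance between ref_block and holder_block below 0.01 m and z of ref_block in the frame of holder_block below 0.0095 m and angle between the y axis of ref_block and the y axis of holder_block, either way round below 0.25 rad and horizontal distance between test_bar and holder_bar below 0.013 m and z of test_bar in the frame of holder_bar below 0.018 m and angle between test_bar's own y axis and vertical between 1.521 and 1.621 rad and angle between the y axis of test_bar and the y axis of holder_bar, either way round below 0.25 rad); the robot touches nothing.
It fails at once if the jar was moved more than 25 mm or tipped (distance of jar from where it was at the start of the episode above 0.025 m or angle between jar's own z axis and vertical above 0.5 rad).
It fails at once if the green specimen was moved more than 25 mm (distance of specimen from where it was at the start of the episode above 0.025 m).
It fails at once if a piece was dropped: it fell free of the fingers faster than 0.6 m/s (a fall of about 18 mm) ((linear speed of large_disc above 0.6 m/s and contact force between the fingers and large_disc below 0.01 N) or (linear speed of small_disc above 0.6 m/s and contact force between the fingers and small_disc below 0.01 N) or (linear speed of ref_block above 0.6 m/s and contact force between the fingers and ref_block below 0.01 N) or (linear speed of test_bar above 0.6 m/s and contact force between the fingers and test_bar below 0.01 N)).
It also fails if it takes over 88 s, if anything falls off the work surface, if the arm or the gripper's body presses on something with over 40 N, if the wrist force passes 120 N, or if a joint passes its speed limit or range.

## Working session

There is one attempt and no reset: what is moved stays moved. The work goes in short steps, each a Python script; the robot and the scene stay as the last script left them, time stands still between calls to the robot, and variables do not carry over. Pictures are saved under pics/ and viewed, at most 14 in all, crops included, and the job is handed in when it is done.

```bash
ls; mkdir -p pics
python3 - <<'E'
from cell import ctrl, vision
import cv2
for n in ("top","side","wrist"):
    c=vision.capture(n); cv2.imwrite(f"pics/{n}0.png",c["frame"])
    print(n,c["mtx"],c["position"],c["rotation"])
s=ctrl.state();print(s['t'],s['orientation'],s['grip_width'])
E
```

```text
pics
top [[496.51460605   0.         246.97303281]
 [  0.         496.51460605 197.63513131]
 [  0.           0.           1.        ]] [ 0.30386584 -0.09035454  1.7589886 ] [-2.15356187  2.12086388 -0.13723687]
side [[485.9619497    0.         257.2365194 ]
 [  0.         485.9619497  196.12025705]
 [  0.           0.           1.        ]] [0.32875425 0.85561867 0.89598233] [-0.37752372  2.76242522 -1.23081436]
wrist [[297.31863964   0.         252.76666024]
 [  0.         297.31863964 187.75276551]
 [  0.           0.           1.        ]] [ 0.29971161 -0.46774837  0.37267643] [ 2.45784009 -1.54803507 -0.21122833]
0.15 [-3.06270881e+00 -6.95833358e-01  1.48725734e-04] 0.08526778630379767
```

View pics/top0.png

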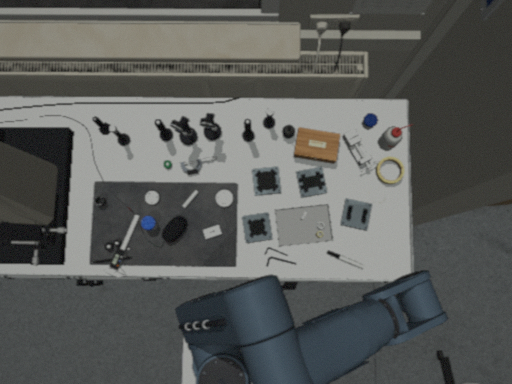

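View pics/side0.png

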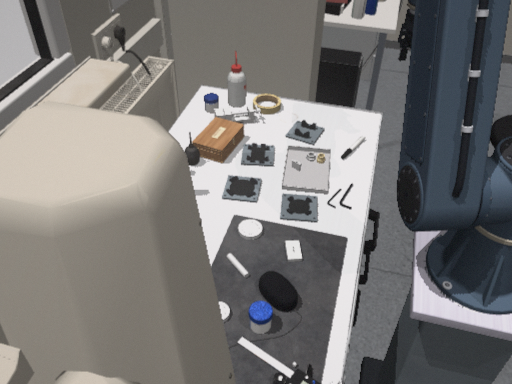

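```bash
cat > h.py <<'E'
import numpy as np, cv2
from scipy.spatial.transform import Rotation as R
from cell import ctrl, vision
def pt(c,uv,z):
    "ray through pixel uv cast on plane z"
    K=c["mtx"]; x=(np.array(uv,float)-K[:2,2])/K[0,0]
    if c.get("fish"):
        r=np.hypot(*x); d=np.r_[x/r*np.sin(r) if r>1e-9 else x,np.cos(r)]
    else: d=np.r_[x,1]
    d=R.from_rotvec(c["rotation"]).apply(d) if np.size(c["rotation"])==3 else np.array(c["rotation"])@d
    p=np.array(c["position"]); return p+d*(z-p[2])/d[2]
def cap(n):
    c=vision.capture(n); c["fish"]=n=="wrist"; return c
def blobs(c,mask,z,amin=30,amax=1e5):
    out=[]
    for k in cv2.findContours(mask,cv2.RETR_EXTERNAL,cv2.CHAIN_APPROX_NONE)[0]:
        if not amin<cv2.contourArea(k)<amax: continue
        w=np.array([pt(c,q[0],z)[:2] for q in k],np.float32)*1000
        rc=cv2.minAreaRect(w); m=cv2.moments(w.reshape(-1,1,2)); 
        uv=k.mean(0)[0]
        out.append((uv.round(0),np.array(rc[0])/1000,np.array(rc[1]),rc[2],np.array([m['m10'],m['m01']])/m['m00']/1000,m['m00']))
    return out
E
python3 - <<'E'
from h import *
c=cap("top"); f=c["frame"]
cv2.imwrite("pics/topc.png",cv2.resize(f[145:275,85:380],None,fx=2.7,fy=2.7,interpolation=cv2.INTER_CUBIC))
g=cv2.cvtColor(f,cv2.COLOR_BGR2GRAY)
mat=np.zeros_like(g); mat[184:263,95:236]=1
np.set_printoptions(precision=4,suppress=True)
for b in blobs(c,((g>130)&(mat>0)).astype(np.uint8),0.0145): print("piece",*b)
for u in [(266,181),(311,182),(257,228),(356,214)]: print(pt(c,u,0.008))
for u in [(148,223),(168,164),(92,182),(238,265)]: print(pt(c,u,0.0))
E
```

```text
piece [212. 231.] [0.4388 0.0657] [32.4409 56.8409] 19.380428314208984 [0.4387 0.0656] 1633.6647036640788
piece [129. 232.] [0.4331 0.3561] [ 13.9672 128.3213] 68.76689910888672 [0.4341 0.3555] 1346.5211371690966
piece [189. 199.] [0.5542 0.1472] [10.5626 70.4354] 51.10834503173828 [0.5535 0.1479] 531.8755373847671
piece [151. 197.] [0.5578 0.2851] [43.243  43.3436] 0.8164217472076416 [0.5577 0.2841] 1526.9733865028247
piece [224. 198.] [0.558  0.0247] [57.5541 56.9703] 1.198663592338562 [0.5594 0.0254] 2518.564628587209
[ 0.6224 -0.124   0.008 ]
[ 0.621  -0.2847  0.008 ]
[ 0.4534 -0.094   0.008 ]
[ 0.5082 -0.4432  0.008 ]
[0.4661 0.2948 0.    ]
[0.6817 0.2318 0.    ]
[0.6117 0.5049 0.    ]
[ 0.3229 -0.0291  0.    ]
```

View pics/topc.png

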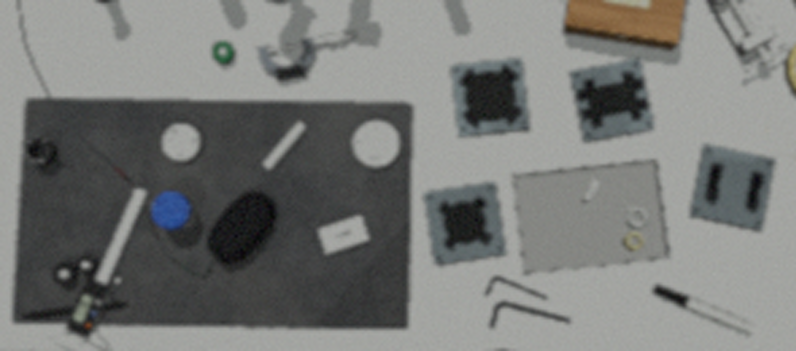

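```bash
cat >> h.py <<'E'
def down(yaw): # tool x at yaw, z down
    return (R.from_euler('z',yaw)*R.from_rotvec([np.pi,0,0])).as_rotvec()
E
python3 - <<'E'
from h import *
import pickle
np.set_printoptions(precision=4,suppress=True)
c=cap("wrist"); Rm=R.from_rotvec(c["rotation"]).as_matrix(); print(Rm[:,2])
for y in (-1.57,-.8,0,.8,1.57):
  for p in ((.5,-.27,.28),(.5,.15,.28)): print(y,p,ctrl.inverse_kinematics(list(p),list(down(y))))
ctrl.movep([.50,-.27,.28],list(down(0)))
a=cap("wrist"); print(a["position"],R.from_rotvec(a["rotation"]).as_matrix()[:,2],ctrl.state()['t'])
ctrl.movep([.47,.15,.28],list(down(0)))
b=cap("wrist"); print(b["position"],ctrl.state()['t'])
pickle.dump((a,b),open("ab.pkl","wb"))
cv2.imwrite("pics/wa.png",a["frame"]);cv2.imwrite("pics/wb.png",b["frame"])
E
```

```text
[-0.2415 -0.116  -0.9635]
-1.57 (0.5, -0.27, 0.28) [-0.5771  0.3394  1.5438 -0.      1.2584  2.5637]
-1.57 (0.5, 0.15, 0.28) None
-0.8 (0.5, -0.27, 0.28) [-0.5771  0.3394  1.5438 -0.      1.2584  1.7937]
-0.8 (0.5, 0.15, 0.28) [ 0.2023  0.2518  1.6624 -0.      1.2274  2.5731]
0 (0.5, -0.27, 0.28) [-0.5771  0.3394  1.5438 -0.      1.2584  0.9937]
0 (0.5, 0.15, 0.28) [ 0.2023  0.2518  1.6624 -0.      1.2274  1.7731]
0.8 (0.5, -0.27, 0.28) [-0.5771  0.3394  1.5438 -0.      1.2584  0.1937]
0.8 (0.5, 0.15, 0.28) [ 0.2023  0.2518  1.6624 -0.      1.2274  0.9731]
1.57 (0.5, -0.27, 0.28) [-0.5771  0.3394  1.5438  0.      1.2584 -0.5763]
1.57 (0.5, 0.15, 0.28) [ 0.2023  0.2518  1.6624 -0.      1.2274  0.2031]
[ 0.5684 -0.2718  0.4216] [-0.2679 -0.0007 -0.9635] 1.6167
[0.5391 0.148  0.4218] 3.2167
```

View pics/wa.png

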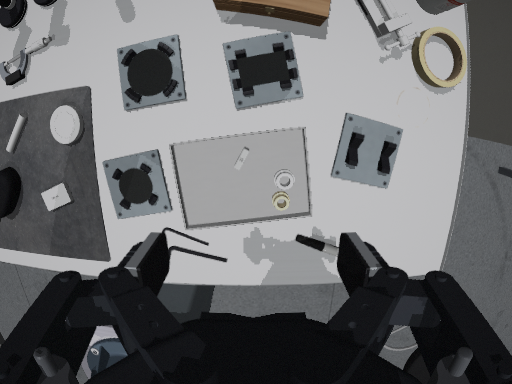

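View pics/wb.png

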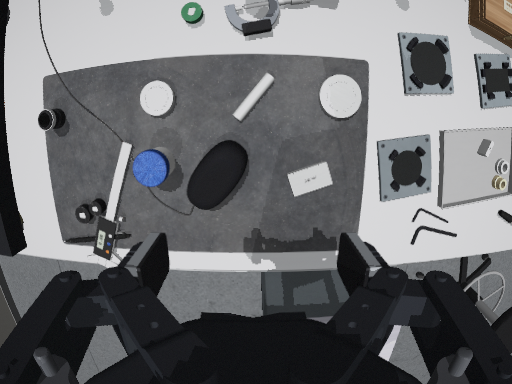

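```bash
cat > m.py <<'E'
from h import *
import pickle
np.set_printoptions(precision=4,suppress=True)
a,b=pickle.load(open("ab.pkl","rb"))
def near(c,mask,uv,r):
    m=np.zeros_like(mask); cv2.circle(m,uv,r,1,-1); return m&mask
ga,gb=[cv2.cvtColor(x["frame"],cv2.COLOR_BGR2GRAY) for x in (a,b)]
ma=(ga<155).astype(np.uint8); mb=(gb<155).astype(np.uint8)
print("table/plate grey",ga[110,200],ga[45,130],ga[100,130])
for n,c,m,uv,r in [("L",a,ma,(150,72),53),("S",a,ma,(136,185),47),("B",a,ma,(262,70),56),("bar",a,ma,(367,151),51),("Lb",b,mb,(427,64),45),("Sb",b,mb,(405,167),42)]:
    for o in blobs(c,near(c,m,uv,r),.008,1500): print(n,*o)
pb=(gb>125).astype(np.uint8)
for n,uv,r,z in [("small",(157,98),26,.0145),("large",(340,96),30,.0145),("bar",(254,97),36,.0095),("block",(310,179),32,.0125)]:
    for o in blobs(b,near(b,pb,uv,r),z,200): print(n,*o)
h=cv2.cvtColor(b["frame"],cv2.COLOR_BGR2HSV)
for o in blobs(b,near(b,cv2.inRange(h,(100,120,60),(130,255,255))//255,(150,168),30),.052,200): print("jar",*o)
E
python3 m.py
```

```text
table/plate grey 190 130 124
L [152.  73.] [ 0.6223 -0.1265] [100.1207  98.3716] 6.793711185455322 [ 0.6229 -0.1261] 9275.780873755692
S [138. 184.] [ 0.4571 -0.0954] [97.1184 99.0627] 9.541510581970215 [ 0.4573 -0.0949] 9141.33898573136
B [264.  55.] [ 0.638  -0.2923] [131.1184 115.3914] 10.249595642089844 [ 0.6301 -0.2874] 10525.007426938973
bar [366. 151.] [ 0.5084 -0.4418] [98.034  97.0011] 78.37874603271484 [ 0.5086 -0.4416] 9082.861984774005
Lb [428.  69.] [ 0.6223 -0.1217] [98.1746 99.0522] 6.752382755279541 [ 0.6243 -0.12  ] 8776.00290322816
Sb [404. 167.] [ 0.4566 -0.0902] [96.3903 97.6297] 9.48383903503418 [ 0.4568 -0.09  ] 9005.419372099335
small [156.  98.] [0.5572 0.2832] [48.0662 49.9546] 88.42940521240234 [0.5569 0.2833] 1894.3017564984038
large [340.  96.] [0.5589 0.0258] [61.0675 61.6279] 46.431697845458984 [0.5588 0.0257] 2926.5767220162325
bar [253.  96.] [0.5549 0.1471] [14.5861 76.7202] 51.37208557128906 [0.5547 0.1472] 1005.5517071054783
block [310. 179.] [0.4387 0.0655] [36.6123 60.5637] 19.489973068237305 [0.4388 0.0653] 2047.074014282145
jar [151. 167.] [0.4641 0.2844] [49.0482 49.9746] 89.84678649902344 [0.4638 0.284 ] 1879.2592649408616
```

```bash
cat > m2.py <<'E'
from m import *
print("----")
hs=cv2.cvtColor(a["frame"],cv2.COLOR_BGR2HSV)
m=((ga<155)&((a["frame"][:,:,0].astype(int)>=a["frame"][:,:,2].astype(int)-2))).astype(np.uint8)
m[:30]=0
for o in blobs(a,near(a,m,(262,70),54),.008,1500): print("B",*o)
k=(ga<60).astype(np.uint8)
for n,uv,r in [("L",(150,72),36),("S",(136,185),30),("B",(262,70),40),("bar",(367,151),36)]:
    mk=cv2.morphologyEx(near(a,k,uv,r),cv2.MORPH_CLOSE,np.ones((5,5)))
    for o in blobs(a,mk,.011 if n!="bar" else .02,100): print(n+" black",*o)
t=cap("top"); gt=cv2.cvtColor(t["frame"],cv2.COLOR_BGR2GRAY)
mt=((gt<150)&(t["frame"][:,:,0].astype(int)>=t["frame"][:,:,2].astype(int)-2)).astype(np.uint8)
for n,uv in [("L",(266,181)),("S",(257,228)),("B",(311,182)),("bar",(356,214))]:
    for o in blobs(t,near(t,mt,uv,21),.008,200): print(n+" top",*o)
E
python3 m2.py | sed '1,/----/d'
```

```text
B [266.  67.] [ 0.624  -0.2931] [102.7074 111.6491] 10.806534767150879 [ 0.6217 -0.2865] 9228.576792617328
L black [149.  72.] [ 0.6242 -0.1244] [80.1937 80.4239] 7.3270697593688965 [ 0.6241 -0.1248] 4715.317216985626
S black [135. 186.] [ 0.4565 -0.0924] [64.4332 66.4974] 9.749431610107422 [ 0.4568 -0.0936] 3029.477050504065
B black [263.  69.] [ 0.6219 -0.2864] [64.1268 88.8637] 11.174581527709961 [ 0.622  -0.2864] 3805.4348249724135
bar black [386. 157.] [ 0.5031 -0.4676] [22.0848 45.7622] 78.45781707763672 [ 0.5034 -0.4667] 753.4670370784588
bar black [354. 149.] [ 0.5135 -0.4154] [19.2692 45.9194] 78.15262603759766 [ 0.5137 -0.4148] 694.2818943997845
L top [266. 181.] [ 0.6225 -0.1246] [104.0095 101.6881] 7.105230808258057 [ 0.6236 -0.1244] 9601.368558751885
S top [257. 227.] [ 0.455  -0.0931] [103.0828 101.6503] 9.016088485717773 [ 0.4558 -0.093 ] 9577.026533375552
B top [311. 178.] [ 0.6338 -0.2869] [126.3601 109.8676] 10.362663269042969 [ 0.6263 -0.2865] 10406.643127394374
bar top [356. 214.] [ 0.5079 -0.4424] [101.5456 101.8651] 78.47650909423828 [ 0.5082 -0.4424] 9624.661422718316
```

```bash
cat > act.py <<'E'
from h import *
np.set_printoptions(precision=4,suppress=True)
def d(w): return .057*(np.cos(np.arcsin(.1045))-np.cos(np.arcsin(-.1045+w/2/.057)))
HOV=.15; MAT=.0025
def pick(xy,yaw,w,op,tip,touch=False):
    r=list(down(np.radians(yaw)))
    ctrl.gripper_to(op,60); ctrl.movep([*xy,.12],r)
    if touch:
        ctrl.movel([*xy,MAT-d(op)+.012],velocity=.15)
        hit=ctrl.movel([*xy,MAT-d(op)-.008],velocity=.02,threshold=6)
        print("touch",hit,ctrl.state()['eef_pos'][2],"pred",MAT-d(op))
    ctrl.movel([*xy,MAT+tip-d(w)],velocity=.12)
    ctrl.gripper_to(max(w-.012,0),60); s=ctrl.state(); print("grip",s['grip_width'],s['grip_force'],s['eef_pos'])
    ctrl.movel([*xy,HOV],velocity=.2)
    s=ctrl.state(); print("lifted",s['grip_width'],s['grip_force'],s['contact_force'],s['t'])
def place(xy,yaw,w,tip,under,op):
    "under: height of seated underside over the bench"
    r=list(down(np.radians(yaw))); z=under+tip-d(w)
    ctrl.movep([*xy,HOV],r)
    ctrl.movel([*xy,z+.015],velocity=.15)
    hit=ctrl.movel([*xy,z-.003],velocity=.02,threshold=8)
    s=ctrl.state(); print("placed",hit,s['eef_pos'],"pred z",z,s['contact_force'])
    ctrl.gripper_to(op); ctrl.movel([*xy,HOV],velocity=.2)
    print("t",ctrl.state()['t'])
E
python3 - <<'E'
from act import *
pick((.4388,.0653),109.5,.035,.050,.0025,True)
cv2.imwrite("pics/g1.png",cap("wrist")["frame"])
E
```

```text
touch True -0.0005366675199778535 pred -0.0004632025485327208
grip 0.03286451755659732 59.13793981075287 [0.4387 0.0653 0.0043]
lifted 0.03303662407060406 59.83479022979736 [-0.1533 -0.0087 -1.8024] 8.4833
```

View pics/g1.png

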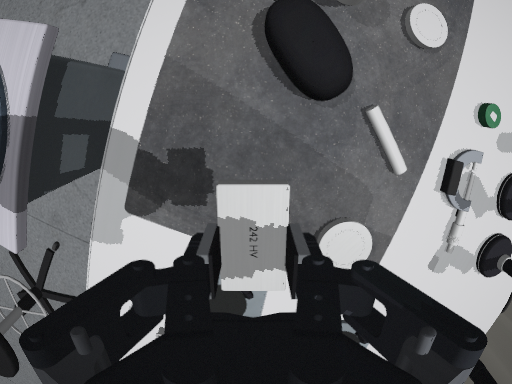

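The block is held square between the pads (about (253,237)), and the touch height agrees with the model. I'll place it next.

Run:
```python
from act import *
place((.622,-.2865),101,.035,.0025,.008,.050)
cv2.imwrite("pics/p1.png",cap("wrist")["frame"])
```

```text
placed True [ 0.622  -0.2865  0.0099] pred z 0.009630963645043318 [-1.0889  0.7186  5.4506]
t 12.8667
```

View pics/p1.png

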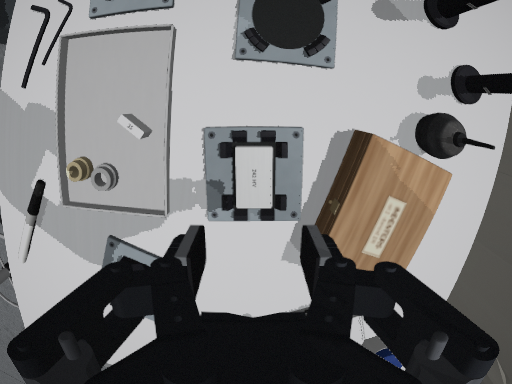

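The block lies in its nest (block at (254,177), plate centre at (254,173)). Bar next, then the large disc.

Run:
```python
from act import *
pick((.5547,.147),141.4,.015,.035,.0015)
cv2.imwrite("pics/g2.png",cap("wrist")["frame"])
if ctrl.state()['grip_width']>.01: place((.5083,-.442),78.3,.015,.0015,.014,.035)
cv2.imwrite("pics/p2.png",cap("wrist")["frame"])
a,b=[cv2.imread(f"pics/{n}2.png") for n in "gp"]
cv2.imwrite("pics/gp2.png",np.hstack([a[60:330,56:456],b[60:330,56:456]]))
```

```text
grip 0.012770919876070748 59.0730959828943 [0.5551 0.1471 0.0052]
lifted 0.012549323962988834 58.67852427531034 [-0.4705 -0.2205 -1.7584] 17.1417
placed True [ 0.5075 -0.4418  0.0169] pred z 0.01579117945567735 [-3.1511  0.3735  3.7873]
t 22.075
```

View pics/gp2.png

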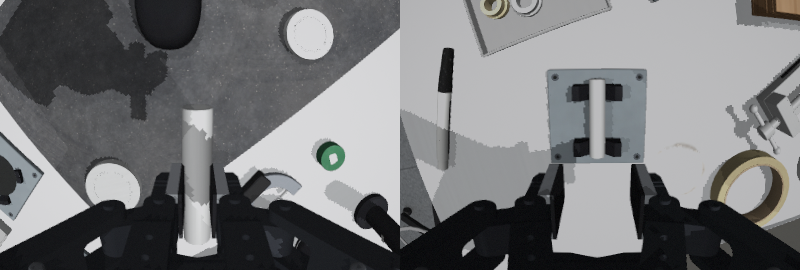

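The bar was held straight and now lies across both vees (crop (597,118), plate centre (597,114)). Now both discs.

Run:
```python
from act import *
pick((.5585,.0248),0,.062,.080,.0025)
if ctrl.state()['grip_width']>.055:
    place((.623,-.1247),7,.062,.0025,.008,.074)
    cv2.imwrite("pics/p3.png",cap("wrist")["frame"])
    pick((.5577,.2848),0,.050,.068,.0025)
    if ctrl.state()['grip_width']>.044:
        place((.4565,-.093),9.5,.050,.0025,.008,.062)
        cv2.imwrite("pics/p4.png",cap("wrist")["frame"])
        a,b=[cv2.imread(f"pics/p{n}.png") for n in "34"]
        cv2.imwrite("pics/p34.png",np.hstack([a[:300,56:456],b[:300,56:456]]))
```

```text
grip 0.05849145307663506 62.61617582902545 [0.559  0.0249 0.0008]
lifted 0.058244988136555806 64.76837031037576 [-0.4444  0.0611 -2.9041] 26.8583
placed True [ 0.6229 -0.1247  0.0064] pred z 0.005015822615652068 [-1.6125  1.7104  6.09  ]
t 30.425
grip 0.04658118609896466 60.937660502968356 [0.5582 0.2851 0.0033]
lifted 0.04631891105295274 61.74926344072446 [-0.9925  0.6515 -3.557 ] 34.6
placed True [ 0.4564 -0.093   0.0088] pred z 0.00753679745146728 [-0.5611  1.1308  7.1551]
t 38.8833
```

```bash
ls pics
```

```text
g1.png
g2.png
gp2.png
p1.png
p2.png
p3.png
p34.png
p4.png
side0.png
top0.png
topc.png
wa.png
wb.png
wrist0.png
```

Run:
```python
from act import *
import pickle
ctrl.movep([.47,-.24,.28],list(down(0)))
c=cap("wrist"); cv2.imwrite("pics/fin.png",c["frame"]); pickle.dump(c,open("fin.pkl","wb"))
cv2.imwrite("pics/finc.png",cv2.resize(c["frame"][:240,70:450],None,fx=2.1,fy=2.1,interpolation=cv2.INTER_CUBIC))
g=cv2.cvtColor(c["frame"],cv2.COLOR_BGR2GRAY)
for z in (.019,.028):
  for o in blobs(c,(g[:240]>205).astype(np.uint8),z,200,4000): print(z,*o)
```

```text
(no output)
```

View pics/finc.png

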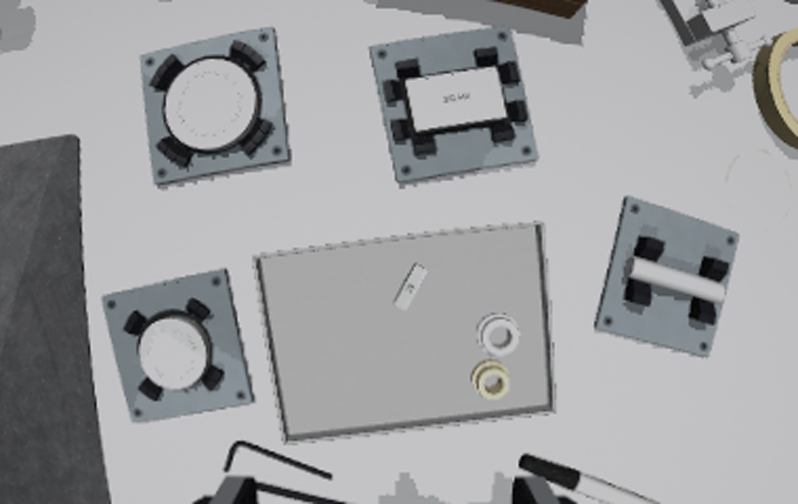

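View pics/p34.png

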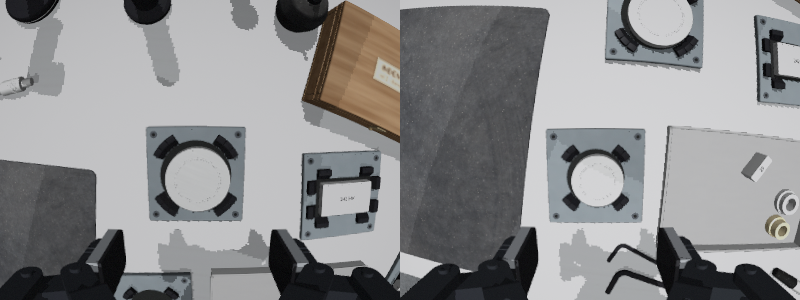

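Run:
```python
from h import *
import pickle
np.set_printoptions(precision=4,suppress=True)
c=pickle.load(open("fin.pkl","rb")); g=cv2.cvtColor(c["frame"],cv2.COLOR_BGR2GRAY)
def near(mask,uv,r):
    m=np.zeros_like(mask); cv2.circle(m,uv,r,1,-1); return m&mask
br=(g>150).astype(np.uint8); dk=(g<155).astype(np.uint8)
for n,uv,r,z in [("L",(170,49),30,.020),("S",(153,167),27,.020),("B",(287,47),35,.018),("bar",(392,132),27,.028)]:
    for o in blobs(c,near(br,uv,r),z,80): print(n,*o)
    m=near(dk|0,uv,47 if n in"LS" else 45)
    for o in blobs(c,m,.008,1500): print("  plate",o[1],o[2],o[3])
t=cap("top"); gt=cv2.cvtColor(t["frame"],cv2.COLOR_BGR2GRAY)
for n,uv,r,z in [("L",(266,181),13,.020),("S",(257,228),10,.020),("B",(311,182),13,.018),("bar",(356,214),14,.028)]:
    for o in blobs(t,near((gt>150).astype(np.uint8),uv,r),z,20): print("top",n,*o)
for o in blobs(t,cv2.inRange(cv2.cvtColor(t["frame"],cv2.COLOR_BGR2HSV)[184:263,95:236],(100,120,60),(130,255,255)),.05,60): print("jar px",o[0]+[95,184])
```

```text
L [170.  49.] [ 0.6225 -0.1268] [60.3549 60.2854] 85.644775390625 [ 0.6223 -0.1267] 2810.8827183218673
  plate [ 0.6221 -0.1261] [100.0905  97.2244] 7.504859924316406
S [152. 168.] [ 0.4548 -0.0951] [48.0043 48.433 ] 88.4753646850586 [ 0.4554 -0.0954] 1797.2936456489842
  plate [ 0.4567 -0.0947] [96.5601 97.7419] 9.480077743530273
B [287.  46.] [ 0.6222 -0.2857] [34.7126 59.7744] 11.101019859313965 [ 0.6222 -0.2855] 1920.35322684329
  plate [ 0.6303 -0.2868] [119.7182 102.3053] 9.92794132232666
bar [399. 134.] [ 0.5058 -0.4439] [32.9368 79.9555] 0.4666638970375061 [ 0.5087 -0.4447] 848.5191228911281
  plate [ 0.5082 -0.4414] [97.9914 96.7975] 78.5541000366211
top L [267. 180.] [ 0.6221 -0.1255] [54.2    53.3735] 0.7445130348205566 [ 0.623  -0.1264] 2254.344466062961
top S [257. 227.] [ 0.4559 -0.0957] [42.1959 38.6231] 0.862204909324646 [ 0.4559 -0.0955] 1356.8085712646134
top B [316. 179.] [ 0.6302 -0.3013] [21.6849 21.2245] 0.7628220319747925 [ 0.6322 -0.3019] 288.68115718569607
top bar [357. 213.] [ 0.5101 -0.4411] [67.2287  7.9573] 77.63436889648438 [ 0.5099 -0.4416] 300.153518316336
jar px [148. 223.]
```

```bash
python3 -c "
from cell import ctrl
print(ctrl.state()['t'],ctrl.finish_job())"
```

```text
the job is handed in; nothing more can be done
39.8417 None
```

I handed the job in at about 40 s: all four pieces measure within about 3 mm of their holder centres and look seated and level. The jar stayed where it was and the specimen was never approached; the hand-in call returned no verdict.

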